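# Latch the gate of the drying crate

## Robot

A 7-joint arm with a two-finger parallel gripper is mounted at the origin on the work surface. World frame = base frame: x ahead of the robot, y to its left, z up, the work surface at z = 0. Lengths are in m, angles in rad, forces in N, time in s.
With the tool pointing down it reaches from about 0.4 to 0.875 m from the base axis. Payload 19.3 kg.
Tool frame: the origin (TCP) lies on the mounting face of the last link; the fingertips stand 173 mm ahead of it and the grasp point (between the pads) lies 155 mm ahead of it (bot.grip_point_offset is the distance from the TCP to the grasp point, in m); z points along the fingers, y is the line along which they close (so a half turn about z gives the same grasp; the last joint's range is limited). The gripper opens to 85 mm and grips with 20 to 120 N. Pads are 22 mm wide; open, the fingers measure 114 mm over their backs; the gripper's body (76 mm by 85 mm) begins 54 mm behind the grasp point. The pads swing forward as they close: fully open they stand 13 mm farther back than shut.
Start: joints at [1.09, 0.521, -0.036, 1.599, 0.021, 1.021, -0.113], TCP at [0.25, -0.573, 0.405] pointing down, gripper open.
Joint ranges: [-2.91, 2.91], [-0.3, 2.13], [-1.5, 1.42], [0.17, 2.43], [-1.26, 4.41], [0.16, 1.93], [-2.52, 2.52]. Speed limits (rad/s): [1.89, 1.89, 2.39, 2.39, 3.01, 3.01, 3.01].

## Interface

Orientations are given as [roll, pitch, yaw] about the fixed x, y, z axes, in that order (R = Rz(yaw) Ry(pitch) Rx(roll)).
In Python, from workcell import bot gives the robot as it stands.
- The arm moves only by the tool arm_command, never from a script. Its argument "deltas" is a list of rows, each a list of 3 entries, a list of its own where there are three numbers: the shift along the tool's x, y, z in cm, then the turn, a rotation vector about the tool's x, y, z in rad, then the finger opening in cm, from 0 to 8.54. In form: [[[tx, ty, tz], [rx, ry, rz], claw], ...]. A call has 1 to 20 rows; each row shifts and turns the commanded pose from where the row before left it, along the tool's axes as they then stand; what a row does not reach is not made up. A row lasts 1/10 s, in which the tool goes at most 50 mm and 8.59 degrees, less where a joint would pass 70% of its speed; a pose out of reach is approached as far as the arm can. A call with a gripper value outside its range is refused whole. The fingers move at their own pace and stop on an object; "newtons" is the grip in N (left out, the last holds). Time passes only in rows, so rows that do not move let the fingers close. It gives the time, the measured TCP pose, the force, the opening and the grip force at its end, in the units of the state.
- bot.observe(): the state, without advancing time (a new reading comes with each control period).
- bot.grab_frame(name): name is "scene" or "top"; returns a dict with "frame" (480x640x3 uint8, red, green, blue), "K" (3x3 intrinsics, pixels), "k1" (the pictures are not rectified: a ray, as slopes to the right and down, at radius r is drawn at 1 + k1 r^2 times it, then the intrinsics apply), "rvec" (rotation vector, rad) and "tvec" (3), from world to camera coordinates, as OpenCV has them. Camera axes: x right, y down, z forward; pixel columns grow to the right and rows downward; lengths in m; the calibration is good to about 2 mm. A picture is of the moment at which its call begins. There is no depth.
- bot.job_done(): hands the job in; it is judged then, once.
Trained networks look in a picture, given as the dict that the camera call returned (one of the last four; its "shot" number tells which), for a name from the list of things; names that differ only in an ending like _2 or _b are one class to them, and where a whole thing is asked for, a point or a joint stands for the part that bears it (a point fixed in the world has none). Each returns a list of dicts, best first, with "p" (0 to 1); they miss things now and then, are a little off and sometimes report something else, mostly with a low value. They report only what shows in the picture. A call takes as long as a camera call.
- bot.find_in(name, picture): "rect" ([left, top, width, height] in pixels, round what is visible of it).
- bot.mark_of(name, picture): "at" ([column, row] in pixels: a listed point, or the origin of a listed thing).
The state is a dict: "clock": time; "qpos": joint angles; "qd": joint speeds; "joint_efforts": joint torques, N m; "position": TCP position; "tool_rot": TCP orientation; "force": force on the tool from outside, world axes, zero at the start; "moment": the same for the moment, N m; "grip_width": finger opening in m; "finger_force": force on a finger pad.
Only numpy, scipy, OpenCV 4.12 (cv2) and the standard library are available. Lean on these libraries where they do the work, as an engineer would, in place of code of your own. Each camera call takes 0.05 s, during which the arm holds its last target. There are 200 camera calls.

## Task

The gate of the small pottery drying crate hangs ajar: shut it and latch it. Take the latch bar by its thumb disc, lift the bar over the front lip of the catch, bring the gate in until you feel the bar touch the back of the catch, then lower the bar into the slot behind the lip and let it drop onto the slot floor, so that the latch alone holds the gate when you have let go. Handle the catch gently, for it is only clamped, never ramming or pressing the bar hard against it, and leave the jugs, jars and everything else standing where they are.

Things in the scene. Friction and masses are not known exactly. Their poses are not given: they have to be found in the camera images.
- crate: Fixed low wooden crate, open on top, 220 deep, 320 wide, back and sides 130 tall; slatted gate in front between two posts 200 tall (right post at y -165 to -135). Origin on the table, middle of the front. x points from the front into the crate, y left, z up. Post fronts at x = 0
- gate_hinge (a point): Point on the table on the gate's upright hinge line (crate x = 0, y = +120). The gate is 235 wide, 18 thick, its top 190 above the table. At joint 0 its front face lies in the crate plane x = 0, through the hinge line
- gate (a joint): Gate angle, rad: 0 = shut; grows as the free edge swings out of the crate (to crate -x), clockwise from above. Starts at 0.3 to 0.65. Weak spring, stiff hinge: 1 to 3 N at the thumb disc move it; let go unlatched near shut, it springs open to about 0.25. Only the catch stops it: free of that it could swing in to -0.08
- bar (a joint): Angle of the steel latch bar to the gate, rad: 0 = level, positive = free end raised; level pivot square to the gate. Range -0.06 (lower stop, where it hangs when free) to 0.35. It is 0 when the bar lies on the catch's slot floor. 0.071 just clears the lip; 0.12 to 0.16 clears it well and still meets the back plate
- bar_pivot (a point): Pivot pin centre: 60 from the hinge line along the gate, 24 before the gate's front face, 170 above the table. The bar (220 g; 1 to 2 N lift it at the disc) is 10 thick across the gate, 14 high, centred on the pivot's height, and reaches 245 from the pivot past the gate's free edge, crossing the catch at 210
- thumb_disc (a point): Centre of the thumb disc by which the bar is taken: steel, 28 across, 12 thick, flat faces to the gate's front and back (grip from above across the 12), on a stem on the bar. Bar level: 140 from the pivot towards the free end, 65 above it (235 above the table), 24 before the gate's face, above the gate's top. On its arc from bar 0.14 to 0 it sinks 19 and moves 10 to the free end
- catch: Steel catch on the right post. Origin: slot floor's middle IF its notched block stood mid-adjustment (crate x -24, y -150, z 163; crate axes); the bar is then mid-slot at gate 0. The block is clamped up to 6 nearer or farther along crate x, unmeasured: feel for it. Slot 14 wide in x for the 10 bar; front lip 8 thick, 15 above the floor; back plate 8 thick, 38 above; block 26 in y
- jug_a: Clay jug 105 tall, 60 across, standing in the crate; leave alone
- jug_b: Clay jug 85 tall, 60 across, standing in the crate; leave alone
- jar_post: Paint jar 65 tall, 54 across, beside the right post outside the crate; leave alone
- jar_hinge: Paint jar 65 tall, 54 across, to the left of the crate near the hinge; leave alone
- cup: Clay cup 85 tall, 72 across, on the table at the left; leave alone
- spray: Amber bottle 140 tall, 48 across, on the table at the right; leave alone

How it is judged:
On the way, in this order (a step that is already met when the one before it is completed fails the run):
1. the bar is lifted above the lip (bar over 0.075 rad) while the gate is still ajar (over 0.045 rad) (value of joint bar above 0.075 rad and value of joint gate above 0.045 rad), for 0.05 s.
2. the gate is brought in (under 0.035 rad) with the bar still raised (over 0.04 rad) (value of joint bar above 0.04 rad and value of joint gate below 0.035 rad), for 0.05 s.
At the end, for the whole second after the job is handed in: The gate is shut (joint between -0.045 and 0.04 rad) and at rest, held by the bar alone: the bar lies in the slot of the catch, level within 0.025 rad, touching the catch and at rest (value of joint gate between -0.045 and 0.04 rad and value of joint bar between -0.025 and 0.025 rad and contact force between bar and catch above 0.2 N and velocity of joint gate between -0.05 and 0.05 rad/s and velocity of joint bar between -0.05 and 0.05 rad/s).
It fails at once if the bar is pressed on the catch with more than 25 N (contact force between bar and catch above 25 N).
It fails at once if a jug in the crate is shifted by more than 20 mm or tipped over (distance of any of jug_a, jug_b from where it was at the start of the episode above 0.02 m).
It fails at once if a jar, the cup or the bottle is shifted by more than 20 mm or tipped over (distance of any of jar_post, jar_hinge, cup, spray from where it was at the start of the episode above 0.02 m).
It also fails if it takes over 58 s, if anything falls off the work surface, if the arm or the gripper's body presses on something with over 40 N, if the wrist force passes 120 N, or if a joint passes its speed limit or range.

## Working session

There is one attempt and no reset: what is moved stays moved. The work goes in short steps, Python scripts to look and compute and a tool call to move; the robot and the scene stay as the last step left them, time stands still between calls to the robot, and variables do not carry over. Pictures are saved under pics/ and viewed, at most 10 in all, crops included, and the job is handed in when it is done.

Besides the shell and the picture viewer there is one more tool, called after "Request:" by a JSON object that holds its "op" and its "data". arm_command: Moves the arm, as the interface text tells. Its arguments: {"type":"object","properties":{"deltas":{"type":"array","items":{"type":"array"}},"newtons":{"type":"number"}},"required":["deltas"]}

```bash
mkdir -p pics; cat > h.py <<'E'
import numpy as np, cv2
from workcell import bot
from scipy.spatial.transform import Rotation as R
from scipy.optimize import least_squares
def proj(f,P):
    Rm=cv2.Rodrigues(np.array(f["rvec"],float))[0]
    return cv2.projectPoints(np.atleast_2d(P).astype(float),np.array(f["rvec"],float),np.array(f["tvec"],float),np.array(f["K"],float),np.array([f["k1"],0,0,0.]))[0][:,0]
def tri(fs,px,w=None):
    g=lambda X:np.concatenate([(proj(f,X)[0]-p) for f,p in zip(fs,px)])
    s=least_squares(g,[0.6,0,0.1]);return s.x,np.abs(s.fun).max()
E
cat > a.py <<'E'
from h import *
o=bot.observe();print(o['clock'],o['position'],o['tool_rot'],o['force'],o['grip_width'])
F={n:bot.grab_frame(n) for n in("scene","top")}
for n,f in F.items():
    cv2.imwrite(f"pics/{n}0.png",f["frame"][:,:,::-1]);print(n,np.round(f["K"],1).tolist(),f["k1"],f["rvec"],f["tvec"])
for t in["crate","gate_hinge","bar_pivot","thumb_disc","catch","jug_a","jar_post","jar_hinge","cup","spray"]:
    M={n:bot.mark_of(t,f) for n,f in F.items()}
    print(t,{n:[(np.round(m["at"]).tolist(),round(m["p"],2)) for m in v[:2]] for n,v in M.items()})
    if all(M.values()):
        X,e=tri(F.values(),[np.array(v[0]["at"]) for v in M.values()]);print('   ',X.round(4),e.round(1))
E
python3 a.py
```

```text
0.0 [ 0.24951803 -0.57289286  0.4041397 ] [-3.14049275e+00  7.43966161e-05  4.10756914e-01] [-0.18229862 -0.04411273  0.9096991 ] 0.08546715757597707
scene [[495.6, 0.0, 323.8], [0.0, 495.6, 237.0], [0.0, 0.0, 1.0]] -0.09773412218053344 [ 1.98955629  1.34798333 -0.56806562] [-0.18343782 -0.27075384  1.75840789]
top [[542.4, 0.0, 313.2], [0.0, 542.4, 233.2], [0.0, 0.0, 1.0]] -0.10588157811257237 [ 2.0897792  -2.13776691  0.18355818] [0.00259828 0.61647607 1.57810987]
crate {'scene': [([358.0, 280.0], 0.9)], 'top': [([266.0, 203.0], 0.68), ([294.0, 233.0], 0.62)]}
    [0.6847 0.0676 0.0635] 20.5
gate_hinge {'scene': [([397.0, 266.0], 0.79)], 'top': [([255.0, 232.0], 0.59)]}
    [0.6304 0.1664 0.0172] 1.3
bar_pivot {'scene': [([380.0, 215.0], 0.93), ([430.0, 188.0], 0.32)], 'top': [([265.0, 244.0], 0.78), ([310.0, 260.0], 0.5)]}
    [0.5692 0.1247 0.1644] 0.1
thumb_disc {'scene': [([327.0, 192.0], 0.64)], 'top': [([310.0, 262.0], 0.89), ([466.0, 252.0], 0.47)]}
    [ 0.505  -0.0018  0.2318] 0.7
catch {'scene': [([305.0, 248.0], 0.51)], 'top': [([346.0, 226.0], 0.65)]}
    [ 0.6134 -0.1039  0.1679] 0.8
jug_a {'scene': [([358.0, 321.0], 0.87), ([404.0, 296.0], 0.68)], 'top': [([269.0, 202.0], 0.77), ([312.0, 192.0], 0.6)]}
    [ 0.7184  0.0639 -0.0703] 21.7
jar_post {'scene': [([292.0, 336.0], 0.77)], 'top': [([362.0, 199.0], 0.64)]}
    [ 0.7312 -0.1768 -0.0041] 2.7
jar_hinge {'scene': [([444.0, 262.0], 0.91)], 'top': [([212.0, 225.0], 0.5)]}
    [0.6575 0.3031 0.0074] 1.4
cup {'scene': [([295.0, 336.0], 0.6), ([432.0, 187.0], 0.58)], 'top': [([170.0, 326.0], 0.63)]}
    [ 0.2404  0.3464 -0.8676] 76.5
spray {'scene': [([160.0, 318.0], 0.85), ([382.0, 213.0], 0.61)], 'top': [([467.0, 252.0], 0.79)]}
    [ 0.5556 -0.4835 -0.0018] 1.4
```

```bash
python3 - <<'E'
import cv2
for n,(x,y,w,h) in {"scene":(220,140,300,225),"top":(180,140,300,225)}.items():
    cv2.imwrite(f"pics/{n}0c.png",cv2.resize(cv2.imread(f"pics/{n}0.png")[y:y+h,x:x+w],(800,600),interpolation=cv2.INTER_CUBIC))
E
```

```text
(no output)
```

View pics/scene0c.png

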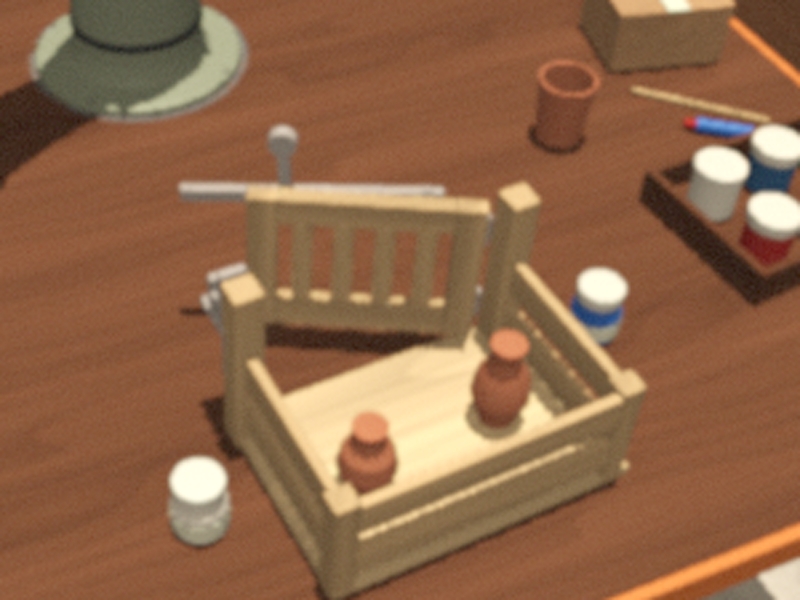

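View pics/top0c.png

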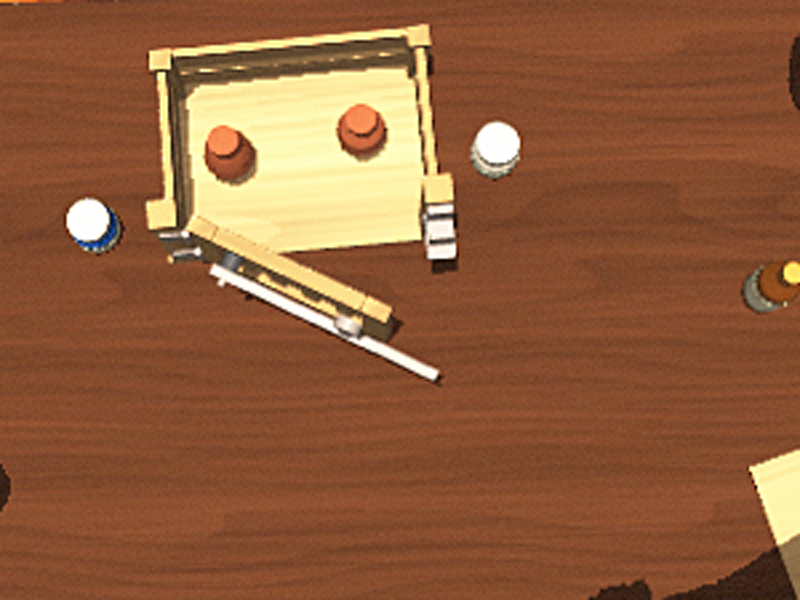

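Scene crop (crate from behind): gate ajar, disc at about (326,192) full px, catch on the right post near (305,245). Top crop: disc at (310,262), bar tip at (344,280), catch at (345,226), jars clear of the gate path. I'll fit the crate pose and the gate angle to these.

```bash
cat >> h.py <<'E'
def c2w(p,P):
    c,s=np.cos(p[2]),np.sin(p[2]);return np.array([p[0]+c*P[0]-s*P[1],p[1]+s*P[0]+c*P[1],P[2]])
def barpt(g,b,a,u,n=.024):  # a along bar,u up from bar centre line; crate frame
    al=.06+a*np.cos(b)-u*np.sin(b); z=.17+a*np.sin(b)+u*np.cos(b)
    return np.array([-np.sin(g)*al-np.cos(g)*n, .12-np.cos(g)*al+np.sin(g)*n, z])
def disc(p,g,b): return c2w(p,barpt(g,b,.14,.065))
def grip(o):
    r=R.from_euler('xyz',o['tool_rot']);return np.array(o['position'])+r.apply([0,0,bot.grip_point_offset]),r
E
cat > fit.py <<'E'
from h import *
F={n:bot.grab_frame(n) for n in("scene","top")}
m=lambda t,n:np.array(bot.mark_of(t,F[n])[0]["at"])
cr=lambda n,x,y:np.array([{"scene":220,"top":180}[n]+.375*x,140+.375*y])
obs=[(n,t,m(t,n)) for n in F for t in("gate_hinge","bar_pivot","thumb_disc","catch")]
C={'hinge':0}
corners=[("top",(0,-.135,.2),cr("top",426,203)),("top",(0,-.165,.2),cr("top",454,203)),("top",(0,.165,.2),cr("top",147,228)),("top",(0,.135,.2),cr("top",177,227))]
tip=cr("top",437,374)
def pts(q):
    p,g,b=q[:3],q[3],-.06
    return dict(gate_hinge=c2w(p,(0,.12,0)),bar_pivot=c2w(p,barpt(g,b,0,0)),thumb_disc=disc(p,g,b),catch=c2w(p,(-.024,-.15,.163)))
def res(q):
    P=pts(q);r=[proj(F[n],P[t])[0]-o for n,t,o in obs]
    r+=[proj(F[n],c2w(q,np.array(c)))[0]-o for n,c,o in corners]
    r.append(proj(F["top"],c2w(q,barpt(q[3],-.06,.245,0)))[0]-tip)
    return np.concatenate(r)
s=least_squares(res,[.63,.05,0,.4],loss='soft_l1',f_scale=1.5)
print(s.x.round(4));print(s.fun.reshape(-1,2).round(1).tolist() if s.fun.size else '')
np.save('q.npy',s.x)
p,g=s.x[:3],s.x[3]
o=bot.observe();G,r=grip(o);print('grip',G.round(4),'yaw',o['tool_rot'])
print('disc',disc(p,g,-.06).round(4),'normal yaw',p[2]-g)
E
python3 fit.py
```

```text
[0.6249 0.0471 0.0613 0.5257]
[[0.5, 0.3], [-0.5, -0.8], [-3.6, 2.1], [0.2, 4.6], [3.9, -0.4], [3.0, -2.7], [-0.5, 0.1], [-1.0, 0.7], [-0.1, 0.8], [0.2, -0.1], [-3.3, 0.6], [-3.8, 0.1], [-0.3, 0.9]]
grip [ 0.2496 -0.573   0.25  ] yaw [-3.14157503e+00  1.30707178e-05  4.10743143e-01]
disc [ 0.5049 -0.0044  0.2265] normal yaw -0.46440477308386996
```

```bash
sed -i 's/,("top",(0,.165,.2).*$/]/' fit.py; python3 fit.py; tail -25 fit.py | grep corners= 
```

```text
corners=[("top",(0,-.135,.2),cr("top",426,203)),("top",(0,-.165,.2),cr("top",454,203))]Traceback (most recent call last):
  File "fit.py", line 5, in <module>
    obs=[(n,t,m(t,n)) for n in F for t in("gate_hinge","bar_pivot","thumb_disc","catch")]
              ~^^^^^
  File "fit.py", line 3, in <lambda>
    m=lambda t,n:np.array(bot.mark_of(t,F[n])[0]["at"])
                          ~~~~~~~~~~~~~~~~~~~^^^
IndexError: list index out of range
```

```bash
python3 - <<'E'
s=open('fit.py').read()
s=s.replace('''m=lambda t,n:np.array(bot.mark_of(t,F[n])[0]["at"])''','''D=dict(scene=dict(gate_hinge=(397,266),bar_pivot=(380,215),thumb_disc=(326.5,192),catch=(305,248)),top=dict(gate_hinge=(255,232),bar_pivot=(265,244),thumb_disc=(310,262),catch=(346,226)))
m=lambda t,n:np.array(D[n][t])''')
open('fit.py','w').write(s)
E
python3 fit.py
```

```text
[0.6267 0.0481 0.0614 0.5267]
[[-0.6, 0.8], [0.4, -0.8], [-0.6, 2.0], [-1.0, 0.9], [1.3, 5.2], [-0.8, -1.2], [-0.1, -0.2], [-1.0, 1.0], [-0.5, 0.2], [-0.2, -0.7], [-0.8, 0.3]]
grip [ 0.2496 -0.573   0.25  ] yaw [ 3.14157013e+00 -1.31515394e-05  4.10767175e-01]
disc [ 0.5065 -0.0034  0.2265] normal yaw -0.46533263007773057
```

```bash
cat > to.py <<'E'
import sys
from h import *
# usage: to.py gx gy gz yaw : tool-frame delta (cm) and rotvec to bring grip point there, tool down
o=bot.observe();G,r=grip(o);a=list(map(float,sys.argv[1:5]))
d=r.inv().apply(np.array(a[:3])-G)*100
rt=(r.inv()*R.from_euler('xyz',[np.pi,0,a[3]])).as_rotvec()
print(o['clock'],'G',G.round(4),'rpy',np.round(o['tool_rot'],3),'F',np.round(o['force'],2),'w',o['grip_width'],'delta cm',d.round(2),'rot',rt.round(3))
E
python3 to.py .5065 -.0034 .295 1.106
```

```text
1.95 G [ 0.2496 -0.573   0.25  ] rpy [ 3.142 -0.     0.411] F [-0.48 -0.01 -0.47] w 0.08529062650035502 delta cm [ 46.3  -41.96  -4.5 ] rot [ 0.    -0.    -0.695]
```

Request:
{"op": "arm_command", "data": {"deltas": [[[1.3,-1.16,-1.5],[0,0,0],5],[[2.57,-2.33,-1.5],[0,0,0],5],[[2.57,-2.33,-1.5],[0,0,0],5],[[2.57,-2.33,0],[0,0,0],5],[[2.57,-2.33,0],[0,0,0],5],[[2.57,-2.33,0],[0,0,0],5],[[2.57,-2.33,0],[0,0,0],5],[[2.57,-2.33,0],[0,0,0],5],[[2.57,-2.33,0],[0,0,0],5],[[2.57,-2.33,0],[0,0,0],5],[[2.57,-2.33,0],[0,0,0],5],[[2.57,-2.33,0],[0,0,0],5],[[2.57,-2.33,0],[0,0,0],5],[[2.57,-2.33,0],[0,0,0],5],[[2.57,-2.33,0],[0,0,0],5],[[2.57,-2.33,0],[0,0,0],5],[[2.57,-2.33,0],[0,0,0],5],[[2.57,-2.33,0],[0,0,0],5],[[1.3,-1.16,0],[0,0,0],5]], "newtons": 20}}

```text
clock: 3.85
position: [0.5072, -0.001, 0.4498]
tool_rot: [-3.141, -0.001, 0.413]
force: [-0.4, -0.5, -1.2]
grip_width: 0.0502
finger_force: 0.0
```

Request:
{"op": "arm_command", "data": {"deltas": [[[0,0,0],[0,0,-0.07],5],[[0,0,0],[0,0,-0.125],5],[[0,0,0],[0,0,-0.125],5],[[0,0,0],[0,0,-0.125],5],[[0,0,0],[0,0,-0.125],5],[[0,0,0],[0,0,-0.125],5],[[0,0,0],[0,0,0],5]]}}

```text
clock: 4.55
position: [0.5065, -0.0039, 0.4497]
tool_rot: [3.142, -0.0, 1.108]
force: [-1.1, -0.1, -0.5]
grip_width: 0.0505
finger_force: 0.0
```

```bash
cat > look.py <<'E'
import sys
from h import *
k=sys.argv[1];out=[]
F={n:bot.grab_frame(n) for n in("scene","top")}
q=np.load('q.npy')
for n,f in F.items():
    M=bot.mark_of("thumb_disc",f);print(n,[(np.round(m["at"],1).tolist(),round(m["p"],2)) for m in M[:2]],'pred',proj(f,disc(q[:3],q[3],-.06))[0].round(1))
    c=dict(scene=(327,195),top=(310,255))[n] if len(sys.argv)<3 else dict(scene=(315,205),top=(330,240))[n]
    x,y=c[0]-50,c[1]-75;im=f["frame"][y:y+150,x:x+100,::-1];out.append(cv2.resize(im,(400,600),interpolation=cv2.INTER_CUBIC))
cv2.imwrite(f"pics/l{k}.png",np.hstack(out))
E
python3 look.py 1; python3 to.py .5065 -.0034 .2265 1.106
```

```text
scene [([325.8, 194.2], 0.83)] pred [325.9 194. ]
top [] pred [309.9 261.8]
4.75 G [ 0.5065 -0.0038  0.295 ] rpy [3.142 0.    1.103] F [ 0.05 -0.26 -0.33] w 0.0499138659030231 delta cm [ 0.03 -0.02  6.85] rot [ 0.     0.    -0.003]
```

View pics/l1.png

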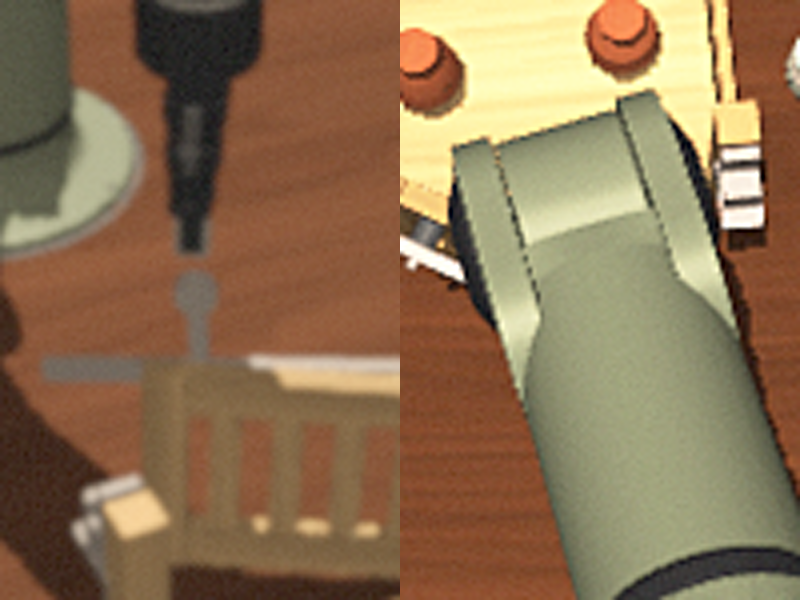

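The gripper is centred over the disc (scene 326,194), so I descend and close.

Request:
{"op": "arm_command", "data": {"deltas": [[[0,0,1.0],[0,0,0],5],[[0,0,1.9],[0,0,0],5],[[0,0,1.9],[0,0,0],5],[[0,0,1.4],[0,0,0],5],[[0,0,0.6],[0,0,0],5],[[0,0,0],[0,0,0],4],[[0,0,0],[0,0,0],3],[[0,0,0],[0,0,0],2.5],[[0,0,0],[0,0,0],2],[[0,0,0],[0,0,0],1.5],[[0,0,0],[0,0,0],1],[[0,0,0],[0,0,0],0.8],[[0,0,0],[0,0,0],0.8],[[0,0,0],[0,0,0],0.8]], "newtons": 30}}

```text
clock: 6.15
position: [0.5066, -0.0038, 0.382]
tool_rot: [3.141, -0.0, 1.106]
force: [-1.1, -0.8, 5.5]
grip_width: 0.0115
finger_force: 32.3
```

```bash
python3 look.py 2; python3 to.py .5065 -.0034 .2265 1.106;python3 -c "
from h import *
q=np.load('q.npy');p=q[:3]
for g,b in[(q[3],-.06),(q[3],.14),(.3,.14),(.1,.14),(0.05,.14),(0.02,.14),(0,.14),(0,0),(-.02,0)]: print(round(g,3),b,disc(p,g,b).round(4),round(p[2]-g+np.pi/2,3))
"
```

```text
scene [([327.0, 190.4], 0.76)] pred [325.9 194. ]
top [] pred [309.9 261.8]
6.35 G [ 0.5066 -0.0038  0.2273] rpy [ 3.141 -0.     1.106] F [-0.61 -0.79  5.38] w 0.011408900674787998 delta cm [ 0.03 -0.03  0.08] rot [ 0. -0. -0.]
0.527 -0.06 [ 0.5065 -0.0034  0.2265] 1.105
0.527 0.14 [0.5129 0.0092 0.2539] 1.105
0.3 0.14 [ 0.5512 -0.0107  0.2539] 1.332
0.1 0.14 [ 0.5881 -0.0206  0.2539] 1.532
0.05 0.14 [ 0.5975 -0.022   0.2539] 1.582
0.02 0.14 [ 0.6032 -0.0225  0.2539] 1.612
0 0.14 [ 0.607  -0.0228  0.2539] 1.632
0 0 [ 0.6077 -0.0332  0.235 ] 1.632
-0.02 0 [ 0.6117 -0.0334  0.235 ] 1.652
```

Gripped (width 11.4 mm). Lift the bar along its arc to about 0.14.

Request:
{"op": "arm_command", "data": {"deltas": [[[0.1,0,-0.25],[0,0,0],0.8],[[0.2,0,-0.4],[0,0,0],0.8],[[0.2,0,-0.45],[0,0,0],0.8],[[0.25,0,-0.45],[0,0,0],0.8],[[0.25,0,-0.45],[0,0,0],0.8],[[0.25,0,-0.45],[0,0,0],0.8],[[0.16,0,-0.3],[0,0,0],0.8],[[0,0,0],[0,0,0],0.8]]}}

```text
clock: 7.15
position: [0.5131, 0.0093, 0.4096]
tool_rot: [3.141, -0.001, 1.106]
force: [-0.3, 1.6, -4.8]
grip_width: 0.0115
finger_force: 30.2
```

```bash
python3 look.py 3; python3 to.py .5129 .0092 .2539 1.106
```

```text
scene [([331.6, 182.8], 0.94)] pred [325.9 194. ]
top [([214.1, 225.6], 0.65)] pred [309.9 261.8]
7.35 G [0.513  0.0091 0.2545] rpy [ 3.141e+00 -1.000e-03  1.106e+00] F [ 0.57  2.53 -3.41] w 0.011386286951338625 delta cm [ 0.   -0.02  0.06] rot [ 0.    -0.001 -0.   ]
```

View pics/l3.png

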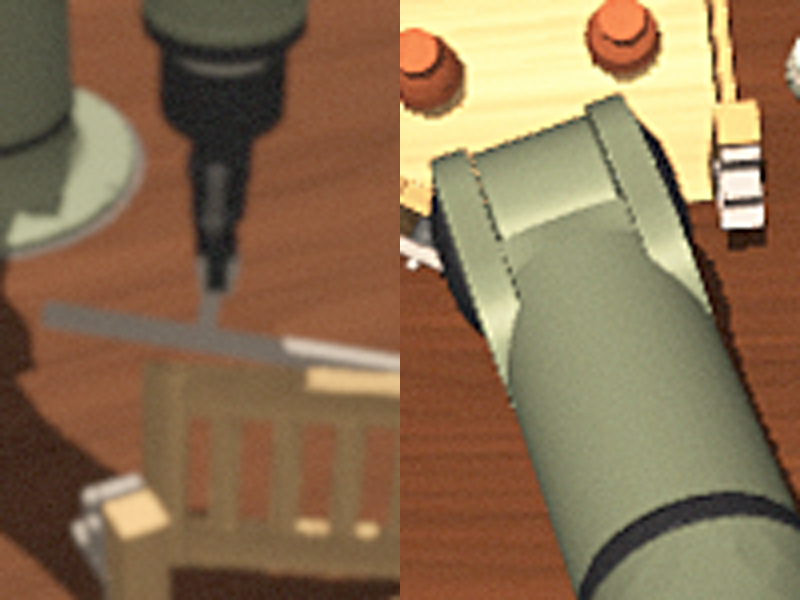

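Bar is up (tip at about scene 288,198 px, well above the gate top). Compute the swing step in the tool frame.

```bash
cat >> h.py <<'E'
def swing(p,dg):
    o=bot.observe();G,r=grip(o);h=c2w(p,(0,.12,0));v=(np.array(o['position'])-h)*[1,1,0]
    d=R.from_euler('z',dg).apply(v)-v
    return r.inv().apply(d)*100
E
python3 -c "
from h import *
q=np.load('q.npy')
for d in(.04,.05,.02,.004):print(d,swing(q[:3],d).round(3))"
```

```text
0.04 [-0.08  0.76  0.  ]
0.05 [-0.096  0.951  0.   ]
0.02 [-0.044  0.38   0.   ]
0.004 [-0.009  0.076  0.   ]
```

Request:
{"op": "arm_command", "data": {"deltas": [[[-0.04,0.38,0],[0,0,-0.02],0.8],[[-0.08,0.76,0],[0,0,-0.04],0.8],[[-0.08,0.76,0],[0,0,-0.04],0.8],[[-0.08,0.76,0],[0,0,-0.04],0.8],[[-0.08,0.76,0],[0,0,-0.04],0.8],[[-0.08,0.76,0],[0,0,-0.04],0.8],[[-0.08,0.76,0],[0,0,-0.04],0.8],[[-0.08,0.76,0],[0,0,-0.04],0.8],[[-0.08,0.76,0],[0,0,-0.04],0.8],[[-0.08,0.76,0],[0,0,-0.04],0.8],[[-0.08,0.76,0],[0,0,-0.04],0.8],[[-0.04,0.38,0],[0,0,-0.02],0.8],[[0,0,0],[0,0,0],0.8],[[0,0,0],[0,0,0],0.8]]}}

```text
clock: 8.75
position: [0.5905, -0.021, 0.409]
tool_rot: [-3.141, -0.001, 1.545]
force: [0.6, 5.7, -4.1]
grip_width: 0.0119
finger_force: 30.1
```

```bash
python3 look.py 4 1; python3 to.py .5909 -.0211 .2539 1.547; python3 -c "
from h import *
q=np.load('q.npy');print(disc(q[:3],.085,.14))"
```

```text
scene [([333.3, 203.2], 0.91)] pred [325.9 194. ]
top [([364.1, 196.7], 0.41)] pred [309.9 261.8]
8.95 G [ 0.5904 -0.0208  0.2545] rpy [ 3.142 -0.     1.545] F [ 0.33  5.23 -4.75] w 0.011656401433213814 delta cm [-0.02  0.05  0.06] rot [ 0.    -0.    -0.002]
[ 0.59089472 -0.02108388  0.25390008]
```

View pics/l4.png

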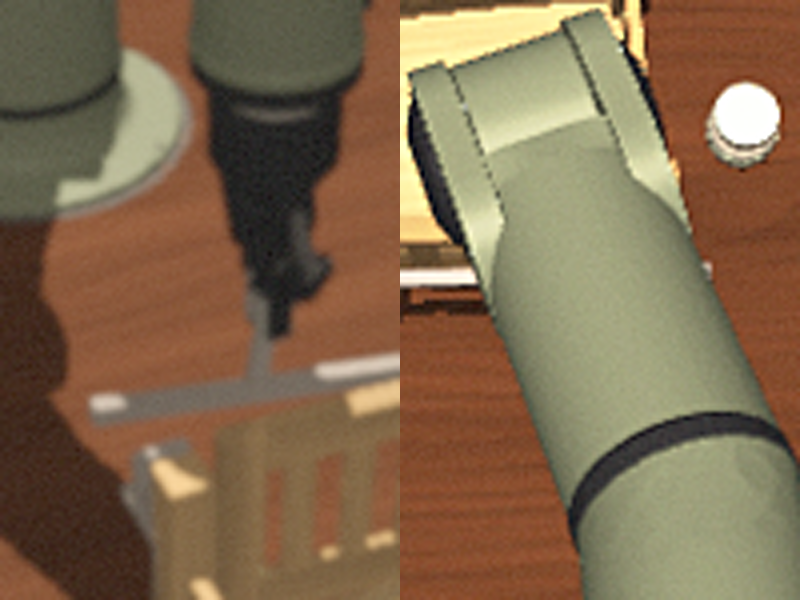

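Bar tip at scene (≈291,206), raised and just in front of the catch (≈302,221). The 5 N lateral pull is a small geometry misfit, so I relax it slightly while creeping in.

Request:
{"op": "arm_command", "data": {"deltas": [[[0.0,0.19,0],[0,0,-0.01],0.8],[[0.0,0.19,0],[0,0,-0.01],0.8],[[0,0.19,0],[0,0,-0.01],0.8],[[0,0.19,0],[0,0,-0.01],0.8],[[0,0.1,0],[0,0,-0.005],0.8],[[0,0,0],[0,0,0],0.8],[[0,0,0],[0,0,0],0.8]]}}

```text
clock: 9.65
position: [0.5993, -0.0217, 0.4093]
tool_rot: [3.141, 0.001, 1.59]
force: [-0.9, -2.4, 0.4]
grip_width: 0.0112
finger_force: 30.8
```

Request:
{"op": "arm_command", "data": {"deltas": [[[0,0.08,0],[0,0,-0.004],0.8],[[0,0.0,0],[0,0,0],0.8]]}}

```text
clock: 9.85
position: [0.6001, -0.0217, 0.4093]
tool_rot: [3.142, 0.001, 1.594]
force: [-2.5, -4.8, 1.3]
grip_width: 0.0116
finger_force: 31.0
```

Request:
{"op": "arm_command", "data": {"deltas": [[[0,0.08,0],[0,0,-0.004],0.8],[[0,0.0,0],[0,0,0],0.8]]}}

```text
clock: 10.05
position: [0.6009, -0.0218, 0.4093]
tool_rot: [-3.142, 0.001, 1.598]
force: [-2.7, -5.4, 1.1]
grip_width: 0.0118
finger_force: 31.1
```

Request:
{"op": "arm_command", "data": {"deltas": [[[-0.03,0.06,0],[0,0,-0.003],0.8],[[0,0.0,0],[0,0,0],0.8]]}}

```text
clock: 10.25
position: [0.6015, -0.0219, 0.4093]
tool_rot: [3.142, 0.0, 1.601]
force: [-2.5, -4.4, 1.9]
grip_width: 0.0117
finger_force: 31.0
```

Request:
{"op": "arm_command", "data": {"deltas": [[[-0.02,0.06,0],[0,0,-0.003],0.8],[[0,0.0,0],[0,0,0],0.8]]}}

```text
clock: 10.45
position: [0.6021, -0.022, 0.4093]
tool_rot: [3.142, 0.0, 1.605]
force: [-3.0, -4.9, 1.2]
grip_width: 0.0119
finger_force: 31.0
```

Request:
{"op": "arm_command", "data": {"deltas": [[[0,0.06,0],[0,0,-0.003],0.8],[[0,0.0,0],[0,0,0],0.8]]}}

```text
clock: 10.65
position: [0.6027, -0.022, 0.4093]
tool_rot: [3.142, 0.0, 1.607]
force: [-2.9, -5.3, 1.5]
grip_width: 0.0114
finger_force: 31.1
```

Request:
{"op": "arm_command", "data": {"deltas": [[[-0.02,0.06,0],[0,0,-0.003],0.8],[[0,0.0,0],[0,0,0],0.8]]}}

```text
clock: 10.85
position: [0.6033, -0.0221, 0.4092]
tool_rot: [-3.142, 0.0, 1.611]
force: [-2.5, -4.7, 2.6]
grip_width: 0.0116
finger_force: 31.0
```

Request:
{"op": "arm_command", "data": {"deltas": [[[-0.02,0.06,0],[0,0,-0.003],0.8],[[0,0.0,0],[0,0,0],0.8]]}}

```text
clock: 11.05
position: [0.6039, -0.0222, 0.4092]
tool_rot: [-3.142, 0.0, 1.614]
force: [-2.9, -3.8, 0.8]
grip_width: 0.0115
finger_force: 31.0
```

Request:
{"op": "arm_command", "data": {"deltas": [[[0,0.06,0],[0,0,-0.003],0.8],[[0,0.0,0],[0,0,0],0.8]]}}

```text
clock: 11.25
position: [0.6045, -0.0222, 0.4092]
tool_rot: [-3.142, 0.0, 1.617]
force: [-2.0, -4.4, 1.6]
grip_width: 0.0117
finger_force: 31.0
```

Request:
{"op": "arm_command", "data": {"deltas": [[[-0.02,0.06,0],[0,0,-0.003],0.8],[[0,0.0,0],[0,0,0],0.8]]}}

```text
clock: 11.45
position: [0.6051, -0.0224, 0.4092]
tool_rot: [3.142, 0.0, 1.62]
force: [-3.2, -4.8, 1.9]
grip_width: 0.0112
finger_force: 31.0
```

Request:
{"op": "arm_command", "data": {"deltas": [[[0,0.06,0],[0,0,-0.003],0.8],[[0,0.0,0],[0,0,0],0.8]]}}

```text
clock: 11.65
position: [0.6057, -0.0223, 0.4092]
tool_rot: [3.142, 0.0, 1.623]
force: [-3.1, -4.0, 0.9]
grip_width: 0.0112
finger_force: 31.0
```

Request:
{"op": "arm_command", "data": {"deltas": [[[-0.02,0.06,0],[0,0,-0.003],0.8],[[0,0.0,0],[0,0,0],0.8]]}}

```text
clock: 11.85
position: [0.6063, -0.0224, 0.4092]
tool_rot: [-3.142, 0.0, 1.626]
force: [-3.0, -4.7, 0.8]
grip_width: 0.0115
finger_force: 31.0
```

Request:
{"op": "arm_command", "data": {"deltas": [[[0,0.06,0],[0,0,-0.003],0.8],[[0,0.0,0],[0,0,0],0.8]]}}

```text
clock: 12.05
position: [0.6069, -0.0224, 0.4092]
tool_rot: [-3.142, 0.0, 1.629]
force: [-1.9, -5.1, 2.0]
grip_width: 0.0117
finger_force: 31.0
```

Request:
{"op": "arm_command", "data": {"deltas": [[[-0.02,0.06,0],[0,0,-0.003],0.8],[[0,0.0,0],[0,0,0],0.8]]}}

```text
clock: 12.25
position: [0.6075, -0.0225, 0.4092]
tool_rot: [3.142, 0.0, 1.632]
force: [-2.2, -3.8, 0.5]
grip_width: 0.0114
finger_force: 31.0
```

Request:
{"op": "arm_command", "data": {"deltas": [[[0,0.06,0],[0,0,-0.003],0.8],[[0,0.0,0],[0,0,0],0.8]]}}

```text
clock: 12.45
position: [0.6081, -0.0225, 0.4092]
tool_rot: [-3.142, 0.0, 1.635]
force: [-2.7, -4.9, 2.0]
grip_width: 0.0115
finger_force: 31.0
```

Request:
{"op": "arm_command", "data": {"deltas": [[[0,0.06,0],[0,0,-0.003],0.8],[[0,0.0,0],[0,0,0],0.8]]}}

```text
clock: 12.65
position: [0.6087, -0.0225, 0.4092]
tool_rot: [-3.142, 0.0, 1.638]
force: [-3.0, -4.9, 1.3]
grip_width: 0.0114
finger_force: 31.1
```

Request:
{"op": "arm_command", "data": {"deltas": [[[0,0.06,0],[0,0,-0.003],0.8],[[0,0.0,0],[0,0,0],0.8]]}}

```text
clock: 12.85
position: [0.6093, -0.0226, 0.4092]
tool_rot: [3.142, 0.0, 1.64]
force: [-3.2, -5.5, 0.4]
grip_width: 0.0116
finger_force: 31.1
```

Request:
{"op": "arm_command", "data": {"deltas": [[[0,0.06,0],[0,0,-0.003],0.8],[[0,0.0,0],[0,0,0],0.8]]}}

```text
clock: 13.05
position: [0.6099, -0.0225, 0.4092]
tool_rot: [3.142, 0.0, 1.644]
force: [-3.6, -5.1, 2.6]
grip_width: 0.0115
finger_force: 31.1
```

Request:
{"op": "arm_command", "data": {"deltas": [[[-0.02,0.05,0],[0,0,-0.003],0.8],[[0,0.0,0],[0,0,0],0.8]]}}

```text
clock: 13.25
position: [0.6104, -0.0226, 0.4092]
tool_rot: [3.142, 0.0, 1.647]
force: [-1.6, -3.5, 1.9]
grip_width: 0.0111
finger_force: 31.1
```

Request:
{"op": "arm_command", "data": {"deltas": [[[0,0.05,0],[0,0,-0.003],0.8],[[0,0.0,0],[0,0,0],0.8]]}}

```text
clock: 13.45
position: [0.6109, -0.0226, 0.4092]
tool_rot: [-3.142, 0.0, 1.65]
force: [-2.7, -4.7, 1.8]
grip_width: 0.0114
finger_force: 31.1
```

```bash
python3 look.py 5 1; python3 to.py .607 -.0228 .2539 1.632
```

```text
scene [([336.2, 211.0], 0.63)] pred [325.9 194. ]
top [] pred [309.9 261.8]
13.65 G [ 0.6109 -0.0226  0.2545] rpy [3.142 0.    1.649] F [-3.44 -4.4   1.36] w 0.011391823412848699 delta cm [ 0.01 -0.39  0.06] rot [0.    0.    0.017]
```

View pics/l5.png

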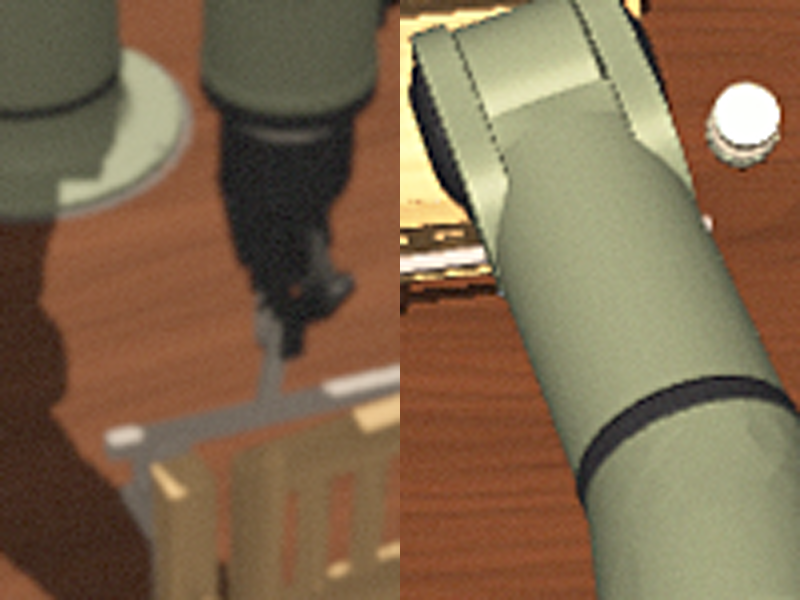

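The bar (tip ≈ scene 296,214) is now over the catch and there is no touch yet. Keep feeling.

Request:
{"op": "arm_command", "data": {"deltas": [[[0,0.05,0],[0,0,-0.0025],0.8],[[0,0.0,0],[0,0,0],0.8]]}}

```text
clock: 13.85
position: [0.6114, -0.0226, 0.4092]
tool_rot: [-3.142, 0.0, 1.652]
force: [-2.7, -5.7, 1.9]
grip_width: 0.0112
finger_force: 31.1
```

Request:
{"op": "arm_command", "data": {"deltas": [[[0,0.05,0],[0,0,-0.0025],0.8],[[0,0.0,0],[0,0,0],0.8]]}}

```text
clock: 14.05
position: [0.6119, -0.0226, 0.4093]
tool_rot: [3.142, 0.0, 1.654]
force: [-2.3, -6.0, 2.1]
grip_width: 0.0115
finger_force: 31.1
```

Request:
{"op": "arm_command", "data": {"deltas": [[[0,0.05,0],[0,0,-0.0025],0.8],[[0,0.0,0],[0,0,0],0.8]]}}

```text
clock: 14.25
position: [0.6124, -0.0226, 0.4092]
tool_rot: [3.142, 0.0, 1.657]
force: [-3.4, -5.8, 2.5]
grip_width: 0.0117
finger_force: 31.2
```

Request:
{"op": "arm_command", "data": {"deltas": [[[-0.02,0.04,0],[0,0,-0.002],0.8],[[0,0.0,0],[0,0,0],0.8]]}}

```text
clock: 14.45
position: [0.6128, -0.0227, 0.4092]
tool_rot: [-3.142, 0.0, 1.659]
force: [-3.2, -5.0, 1.4]
grip_width: 0.0113
finger_force: 31.1
```

Request:
{"op": "arm_command", "data": {"deltas": [[[-0.02,0.04,0],[0,0,-0.002],0.8],[[0,0.0,0],[0,0,0],0.8]]}}

```text
clock: 14.65
position: [0.6132, -0.0228, 0.4092]
tool_rot: [-3.141, 0.0, 1.661]
force: [-4.3, -3.7, 2.0]
grip_width: 0.0116
finger_force: 31.1
```

Request:
{"op": "arm_command", "data": {"deltas": [[[0,0.04,0],[0,0,-0.002],0.8],[[0,0.0,0],[0,0,0],0.8]]}}

```text
clock: 14.85
position: [0.6133, -0.0227, 0.4092]
tool_rot: [-3.141, 0.0, 1.663]
force: [-6.9, -5.0, 4.3]
grip_width: 0.0112
finger_force: 31.3
```

Touch felt: x stops at 0.6133 and Fx goes from -3 to -7 N. Back off to mid-slot (1.5 mm at the disc plus the overshoot), then start down the arc.

Request:
{"op": "arm_command", "data": {"deltas": [[[0,-0.1,0],[0,0,0.004],0.8],[[0,-0.08,0],[0,0,0.004],0.8],[[0,0,0],[0,0,0],0.8],[[0,0,0],[0,0,0],0.8]]}}

```text
clock: 15.25
position: [0.6118, -0.0227, 0.4092]
tool_rot: [-3.141, -0.0, 1.655]
force: [-3.0, -4.5, 0.6]
grip_width: 0.0114
finger_force: 30.9
```

Request:
{"op": "arm_command", "data": {"deltas": [[[-0.12,0,0.2],[0,0,0],0.8],[[-0.12,0,0.2],[0,0,0],0.8],[[-0.12,0,0.2],[0,0,0],0.8],[[-0.12,0,0.2],[0,0,0],0.8],[[0,0,0],[0,0,0],0.8]]}}

```text
clock: 15.75
position: [0.6123, -0.0277, 0.4009]
tool_rot: [-3.141, -0.0, 1.655]
force: [-1.1, -3.1, 0.8]
grip_width: 0.0116
finger_force: 31.2
```

Request:
{"op": "arm_command", "data": {"deltas": [[[-0.11,0,0.2],[0,0,0],0.8],[[-0.1,0,0.2],[0,0,0],0.8],[[0,0,0],[0,0,0],0.8]]}}

```text
clock: 16.05
position: [0.6124, -0.0298, 0.3969]
tool_rot: [-3.141, -0.0, 1.655]
force: [-1.9, -4.3, 1.3]
grip_width: 0.0119
finger_force: 31.2
```

Request:
{"op": "arm_command", "data": {"deltas": [[[-0.11,0,0.2],[0,0,0],0.8],[[-0.1,0,0.2],[0,0,0],0.8],[[0,0,0],[0,0,0],0.8]]}}

```text
clock: 16.35
position: [0.6126, -0.0318, 0.3929]
tool_rot: [-3.141, -0.0, 1.655]
force: [-2.1, -2.3, 1.5]
grip_width: 0.0114
finger_force: 31.2
```

```bash
python3 look.py 6 1; python3 to.py .6117 -.0334 .235 1.655
```

```text
scene [([331.4, 217.8], 0.84)] pred [325.9 194. ]
top [] pred [309.9 261.8]
16.55 G [ 0.6125 -0.0317  0.2385] rpy [-3.141 -0.     1.655] F [-2.14 -2.    0.87] w 0.011465326459702392 delta cm [-0.16 -0.1   0.35] rot [-0. -0.  0.]
```

View pics/l6.png

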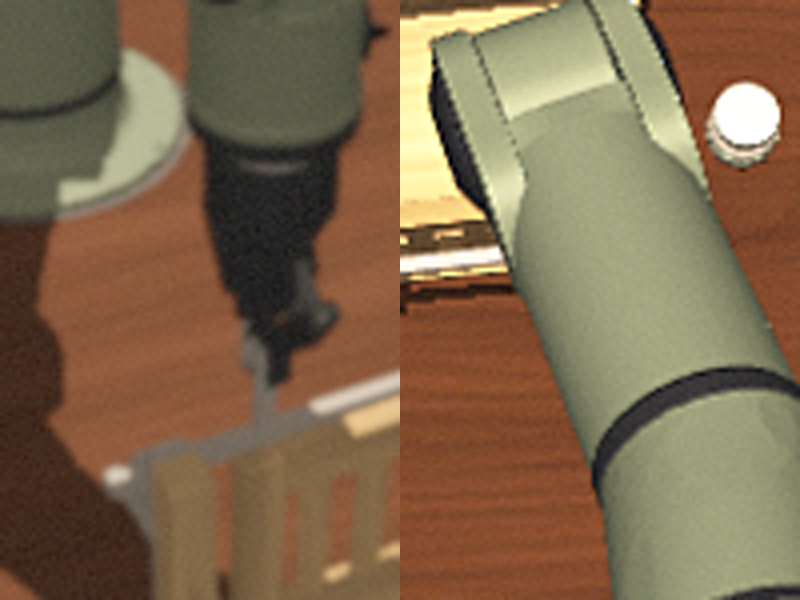

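The bar has sunk into the slot, with its tip (≈294,223) emerging beyond the block, and no contact force from the lip. Lower the rest in small steps.

Request:
{"op": "arm_command", "data": {"deltas": [[[-0.07,0,0.12],[0,0,0],0.8],[[0,0,0],[0,0,0],0.8]]}}

```text
clock: 16.75
position: [0.6126, -0.0323, 0.3919]
tool_rot: [-3.142, -0.0, 1.655]
force: [-1.5, -1.1, 0.8]
grip_width: 0.0118
finger_force: 31.2
```

Request:
{"op": "arm_command", "data": {"deltas": [[[-0.06,0,0.1],[0,0,0],0.8],[[0,0,0],[0,0,0],0.8]]}}

```text
clock: 16.95
position: [0.6127, -0.0328, 0.391]
tool_rot: [3.141, -0.0, 1.655]
force: [-3.0, -0.4, 1.7]
grip_width: 0.0115
finger_force: 31.2
```

Request:
{"op": "arm_command", "data": {"deltas": [[[-0.03,0,0.06],[0,0,0],0.8],[[0,0,0],[0,0,0],0.8]]}}

```text
clock: 17.15
position: [0.6127, -0.0329, 0.3909]
tool_rot: [3.141, -0.0, 1.656]
force: [-6.1, 0.8, 10.2]
grip_width: 0.0116
finger_force: 32.5
```

Floor felt (Fz 10 N). Unload slightly, open, and rise.

Request:
{"op": "arm_command", "data": {"deltas": [[[0.03,0,-0.05],[0,0,0],0.8],[[0,0,0],[0,0,0],1.2],[[0,0,0],[0,0,0],1.6],[[0,0,0],[0,0,0],2.2],[[0,0,0],[0,0,0],3],[[0,0,0],[0,0,0],4],[[0,0,0],[0,0,0],4.5],[[0,0,0],[0,0,0],4.5],[[0,0,0],[0,0,0],4.5]]}}

```text
clock: 18.05
position: [0.6127, -0.033, 0.3909]
tool_rot: [3.142, -0.0, 1.655]
force: [0.1, 0.6, 0.1]
grip_width: 0.045
finger_force: 0.0
```

Request:
{"op": "arm_command", "data": {"deltas": [[[0,0,-0.5],[0,0,0],4.5],[[0,0,-1.5],[0,0,0],4.5],[[0,0,-2],[0,0,0],4.5],[[0,0,-2],[0,0,0],4.5],[[0,0,-2],[0,0,0],4.5],[[0,0,-2],[0,0,0],4.5],[[0,0,0],[0,0,0],4.5],[[0,0,0],[0,0,0],4.5]]}}

```text
clock: 18.85
position: [0.6126, -0.033, 0.4919]
tool_rot: [3.14, 0.0, 1.655]
force: [0.1, 0.2, -0.7]
grip_width: 0.0449
finger_force: 0.0
```

```bash
python3 look.py 7 1
```

```text
scene [([331.2, 221.1], 0.75)] pred [325.9 194. ]
top [([270.8, 234.4], 0.21)] pred [309.9 261.8]
```

View pics/l7.png

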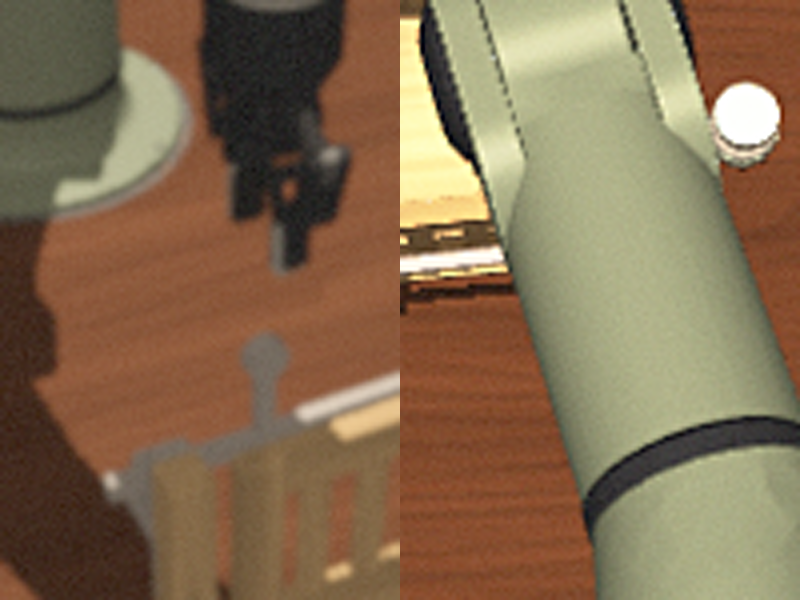

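Released: the gate stays shut, the bar sits in the slot (disc at 331,221, stem upright), and the gripper is clear. Handing in.

```bash
python3 -c "
from h import *
q=np.load('q.npy');f=bot.grab_frame('scene');print(bot.mark_of('thumb_disc',f)[0]['at'],[proj(f,disc(q[:3],g,b))[0].round(1).tolist() for g,b in((-.015,0),(.05,0),(-.015,.07))])
print(bot.job_done())"
```

```text
Traceback (most recent call last):
IndexError: list index out of range
```

```bash
python3 -c "
from h import *
q=np.load('q.npy');f=bot.grab_frame('scene');print([proj(f,disc(q[:3],g,b))[0].round(1).tolist() for g,b in((-.015,0),(.05,0),(-.015,.07))])
print(bot.job_done())"
```

```text
[[330.8, 219.5], [329.0, 216.1], [332.7, 215.9]]
the job is handed in; nothing more can be done
None
```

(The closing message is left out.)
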